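# Unhook the loaded vial caddy and stand it on the cooling plate

### The arm

A 6-joint arm with a two-finger parallel gripper is mounted at the origin on the work surface; the furniture and walls round the work are solid. World frame = base frame: x ahead of the robot, y to its left, z up, the work surface at z = 0. Lengths are in m, angles in rad, forces in N, time in s.
With the tool pointing down it reaches from about 0.375 to 0.9 m from the base axis. Payload 3.1 kg.
Tool frame: the origin (TCP) lies on the centre line of the jaws, within the pads' length; the fingertips stand 8 mm ahead of it and the grasp point (between the pads) lies 11 mm behind it; z points along the fingers, y is the line along which they close (so a half turn about z gives the same grasp; the last joint's range is limited). The gripper opens to 87 mm and grips with 3 to 60 N. Pads are 19 mm wide; open, the fingers measure 117 mm over their backs; the gripper's body (75 mm by 190 mm) begins 51 mm behind the grasp point.
Start: joints at [1.155, 0.527, 1.433, -0, 1.181, -0.178], TCP at [0.147, 0.608, 0.231] pointing down, gripper open.
Joint ranges: [-3.08, 3.08], [-0.75, 2.2], [0.22, 2.44], [-1.43, 4.57], [0, 2.65], [-2.85, 2.85]. Speed limits (rad/s): [2.79, 2.79, 3.14, 3.14, 3.14, 3.14].

### API

Orientations are given as a unit quaternion [x, y, z, w].
In Python, from rig import robot gives the robot as it stands. The module is installed in compiled form; this text tells all that it offers.
- The arm moves only by the tool send_rows, never from a script. Its argument "increments" is one flat list of numbers, 7 for each row, row after row: the turn, a rotation vector about the world's x, y, z in rad, then the shift along the world's x, y, z in cm, then the opening, from 0 (shut) to 1 (fully open). A call has 1 to 20 rows; each row shifts and turns the commanded pose from where the row before left it; what a row does not reach is not made up. A row lasts 1/12 s, in which the tool goes at most 41.7 mm and 7.16 degrees, less where a joint would pass 70% of its speed; a pose out of reach is approached as far as the arm can. A call is refused whole if a number of a shift passes 4.17 or a number of a turn 0.125, either way. A call with a gripper value outside its range is refused whole. The fingers move at their own pace and stop on an object; "newtons" is the grip in N (left out, the last holds). Time passes only in rows, so rows that do not move let the fingers close. It gives the time, the measured TCP pose, the force, the opening and the grip force at its end, in the units of the state.
- robot.get_obs(): the state, without advancing time (a new reading comes with each control period).
- robot.camera(name): name is "side" or "top"; returns a dict with "image" (400x640x3 uint8, red, green, blue), "range_z" (400x640 float32, m along the optical axis (not along the pixel's ray), 0 where there is no reading), "fx", "fy", "cx", "cy" (pixels), "dist_coeffs" ([k1, k2, p1, p2, k3] as OpenCV has them; the pictures are not rectified), "R" (3x3) and "t" (3): a world point X has camera coordinates R X + t. Camera axes: x right, y down, z forward; pixel columns grow to the right and rows downward; lengths in m; the calibration is good to about 2 mm. A picture is of the moment at which its call begins.
- robot.hand_in(): hands the job in; it is judged then, once.
The state is a dict: "time": time; "q": joint angles; "joint_velocities": joint speeds; "joint_torque": joint torques, N m; "position": TCP position; "tool_rot": TCP orientation; "ft_force": force on the tool from outside, world axes, zero at the start; "moment": the same for the moment, N m; "grip_width": finger opening in m; "grip_force": force on a finger pad.
Only numpy, scipy, OpenCV 4.12 (cv2) and the standard library are available. Lean on these libraries where they do the work, as an engineer would, in place of code of your own. Each camera call takes 0.05 s, during which the arm holds its last target. There are 200 camera calls.

### The job

Two metal vial caddies with upright handles are hooked side by side in the grey dock. Take out the one that carries the two vials: lift and tilt it so that the end at the low lip comes up over that lip, draw its tongue out from under the keeper bar, then gently set it down upright in the middle of the finned metal cooling plate and let go. Leave the empty caddy hooked in the dock.

Things in the scene. Friction and masses are not known exactly. Their poses are not given: they have to be found in the camera images.
- full_caddy_grip (a point): grip point of the loaded caddy: metal base 90 (x) x 44 x 14 mm, flat upright handle at its middle, 24 mm wide (x), 12 thick (y), top 107 mm up, and a capped vial (73 mm up) fixed before and behind it. Point: on the handle, 90 mm above the underside's centre. z up; x toward the tongue, a tab 30 mm wide, 8 thick, flush with the underside, its tip at x = +63 mm. 0.25 kg
- dock: fixed grey dock, 156 x 164 mm; caddies sit at its y = +50 and -50 mm on the floor at z = 8, x alike, from lip to keeper bar. Lips x -54 to -48, top z = 27; keeper bar from x = +50, underside z = 25, over the tongues. A caddy clears both when pitched 14 deg (handle leaning to +x, lip end up), tongue tip 3 mm off the floor; drawn 20 mm to -x it can be lifted. No latch or spring
- empty_caddy_grip (a point): the same point of the other caddy, which is alike but has no vials, only two dark round seats; it sits in the dock's other place and stays there
- plate_center (a point): centre of the upper face of the cooling plate, a flat metal slab 126 (x) x 110 mm with fins under it, on rubber feet, its top 24 mm above the bench; z up. It is fixed

How it is judged:
On the way:
1. the loaded caddy is tilted by more than 4.5 degrees at its place in the dock, to clear the lip (angle between full_caddy_grip's own z axis and vertical above 0.08 rad and distance of full_caddy_grip from where it was at the start of the episode below 0.08 m), for 0.05 s.
At the end, for the whole second after the job is handed in: The loaded caddy stands upright (within 6 degrees) on the cooling plate, its centre within 25 mm of the plate's centre; the empty caddy is still in the dock, within 15 mm of where it was (horizontal distance between full_caddy_grip and plate_center below 0.025 m and z of full_caddy_grip in the frame of plate_center between 0.085 and 0.096 m and angle between full_caddy_grip's own z axis and vertical below 0.1 rad and distance of empty_caddy_grip from where it was at the start of the episode below 0.015 m); the robot touches nothing.
It fails at once if the caddy is pressed or knocked hard on the cooling plate (over 80 N) (contact force between full_caddy and cooling_plate above 80 N).
It fails at once if the loaded caddy falls free (dropped from more than about 13 mm) (contact force between full_caddy and the fingers below 0.05 N and linear speed of full_caddy above 0.5 m/s).
It fails at once if the empty caddy is displaced by more than 30 mm (distance of empty_caddy_grip from where it was at the start of the episode above 0.03 m).
It also fails if it takes over 42 s, if anything falls off the work surface, if the arm or the gripper's body presses on something with over 40 N, if the wrist force passes 120 N, or if a joint passes its speed limit or range.

## Working session

There is one attempt and no reset: what is moved stays moved. The work goes in short steps, Python scripts to look and compute and a tool call to move; the robot and the scene stay as the last step left them, time stands still between calls to the robot, and variables do not carry over. Pictures are saved under pics/ and viewed, at most 10 in all, crops included, and the job is handed in when it is done.

Besides the shell and the picture viewer there is one more tool, called in YAML: its name, and indented under it one key for each argument. send_rows: Moves the arm, as the interface text tells. Its arguments: {"type":"object","properties":{"increments":{"type":"array"},"newtons":{"type":"number"}},"required":["increments"]}

```bash
mkdir -p pics
cat > h.py <<'E'
import numpy as np, cv2
from rig import robot
def cam(n):
    c=robot.camera(n); K=np.array([[c['fx'],0,c['cx']],[0,c['fy'],c['cy']],[0,0,1.]])
    c['K']=K; np.savez(f'{n}.npz',image=c['image'],rz=c['range_z'],K=K,d=np.array(c['dist_coeffs']),R=np.array(c['R']),t=np.array(c['t'])); return np.load(f'{n}.npz')
def cloud(c):
    h,w=c['rz'].shape; u,v=np.meshgrid(np.arange(w),np.arange(h))
    p=cv2.undistortPoints(np.stack([u,v],-1).reshape(-1,1,2).astype(np.float64),c['K'],c['d']).reshape(h,w,2)
    z=c['rz'][...,None]; X=np.concatenate([p*z,z],-1)
    W=(X-c['t'])@c['R']; W[c['rz']==0]=np.nan; return W
E
python3 - <<'E'
from h import *
for n in('side','top'):
    c=cam(n); cv2.imwrite(f'pics/{n}0.png',c['image'][...,::-1]); print(n,-c['R'].T@c['t'])
o=robot.get_obs(); print(o['position'],o['tool_rot'],o['grip_width'],o['time'],o['ft_force'])
E
```

```text
side [0.46368597 1.03535073 0.7544206 ]
top [0.3741235  0.04406553 0.98998014]
[0.14631713 0.60697061 0.22966056] [ 1.18130587e-01  9.92997589e-01 -9.31543166e-04 -2.90913083e-04] 0.08697366309124684 0.1 [-0.92398823  0.19205326 -0.11109205]
```

View pics/side0.png

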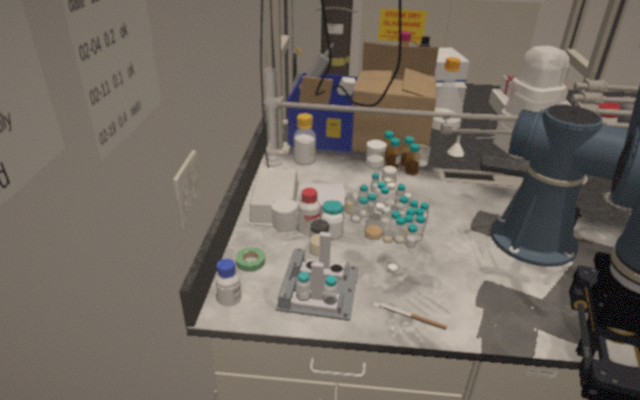

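View pics/top0.png

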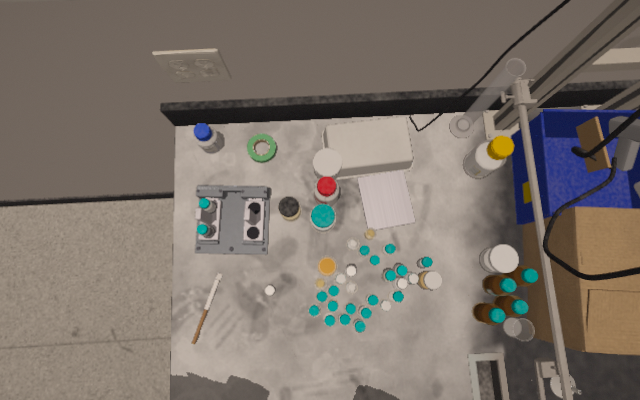

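The side view shows the dock at about (320,283), with the loaded caddy at its front. In the top view the dock is at (232,220): loaded caddy on the left (teal caps at 205,204 and 203,229), empty one on the right (253,222). The plate is probably the light slab at (386,200).

Run:
```python
from h import *
t=np.load('top.npz'); s=np.load('side.npz'); W=cloud(t)
a=cv2.resize(t['image'][110:270,180:430],None,fx=3.2,fy=3.2,interpolation=cv2.INTER_CUBIC)
cv2.imwrite('pics/c1.png',a[...,::-1])
b=cv2.resize(s['image'][160:330,210:410],None,fx=3.5,fy=3.5,interpolation=cv2.INTER_CUBIC)
cv2.imwrite('pics/c2.png',b[...,::-1])
for u,v in [(386,200),(368,148),(326,160),(326,185),(322,215),(289,208),(205,204),(203,229),(208,216),(253,222),(232,220),(198,188),(267,188),(268,252),(198,250),(205,130),(250,208),(252,234)]: print((u,v),np.round(W[v,u],3))
```

```text
(386, 200) [ 0.545 -0.115  0.023]
(368, 148) [ 0.66  -0.078  0.061]
(326, 160) [0.635 0.019 0.068]
(326, 185) [0.568 0.023 0.114]
(322, 215) [0.509 0.034 0.086]
(289, 208) [0.529 0.104 0.081]
(205, 204) [0.547 0.283 0.082]
(203, 229) [0.493 0.287 0.08 ]
(208, 216) [0.524 0.282 0.059]
(253, 222) [0.505 0.184 0.062]
(232, 220) [0.52  0.24  0.008]
(198, 188) [0.592 0.31  0.041]
(267, 188) [0.584 0.154 0.042]
(268, 252) [0.443 0.161 0.002]
(198, 250) [0.455 0.316 0.013]
(205, 130) [0.709 0.28  0.094]
(250, 208) [0.544 0.197 0.022]
(252, 234) [0.484 0.193 0.021]
```

View pics/c1.png

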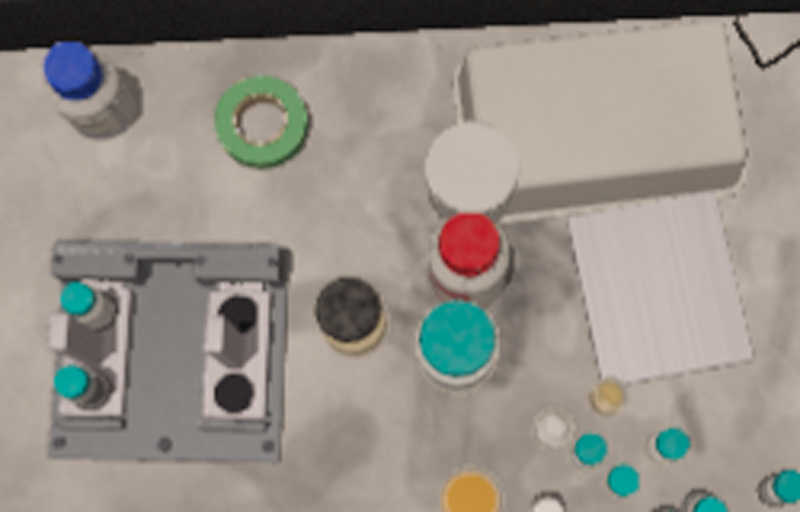

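View pics/c2.png

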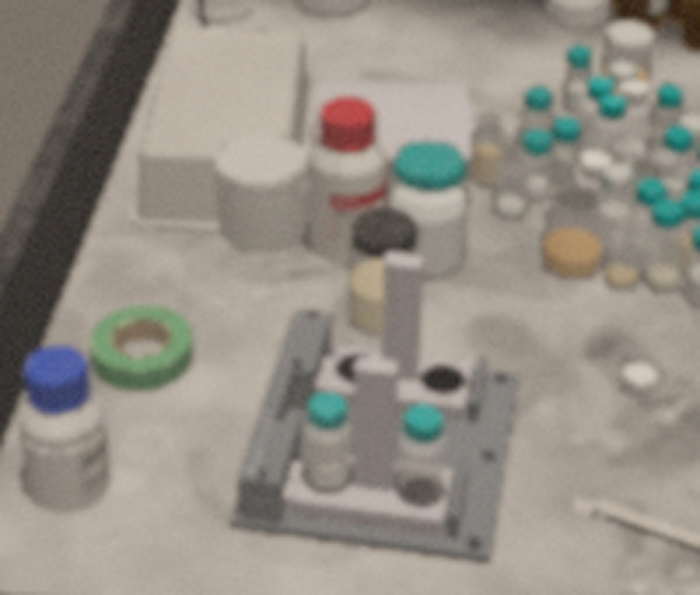

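The crops confirm the lips are toward the robot (low x) and the keeper bar is at high x. The plate is the ridged light slab, at about (386,200) in the full top view. Next I'll measure the handles, the dock yaw and the plate centre.

Run:
```python
from h import *
t=np.load('top.npz'); s=np.load('side.npz')
def rep(n,P): print(n,len(P),np.round(np.median(P,0),4),np.round(P.min(0),3),np.round(P.max(0),3))
def rect(n,m,W):
    P=W[m]; r=cv2.minAreaRect(P[:,:2].astype(np.float32)); print(n,len(P),np.round(r[0],4),np.round(r[1],3),r[2])
for n,c in(('top',t),('side',s)):
    W=cloud(c); x,y,z=W[...,0],W[...,1],W[...,2]
    for k,y0,y1 in(('full',.24,.34),('empty',.14,.235)):
        m=(x>.46)&(x<.58)&(y>y0)&(y<y1)
        rep(n+k+' top',W[m&(z>.108)&(z<.125)]); rep(n+k+' handle',W[m&(z>.09)&(z<.125)])
    m=(x>.46)&(x<.64)&(y>-.22)&(y<-.03)&(z>.017)&(z<.030)
    m=cv2.morphologyEx(m.astype(np.uint8),cv2.MORPH_OPEN,np.ones((5,5)))>0
    rect(n+' plate',m,W)
    m=(x>.40)&(x<.64)&(y>.13)&(y<.36)&(z>.034)&(z<.05)&(x>.57)
    rect(n+' bar',m,W)
    m=(x>.40)&(x<.64)&(y>.13)&(y<.36)&(z>.004)&(z<.05)
    m=cv2.morphologyEx(m.astype(np.uint8),cv2.MORPH_OPEN,np.ones((3,3)))>0
    rect(n+' dock',m,W)
# ray on handle top of full/empty in top image: bright patch in crop
hsv=cv2.cvtColor(t['image'],cv2.COLOR_RGB2HSV)
W=cloud(t)
m=cv2.inRange(hsv,(80,120,80),(95,255,255))>0
nn,l,st,ce=cv2.connectedComponentsWithStats(m[190:245,190:220].astype(np.uint8))
for i in range(1,nn):
    if st[i,4]>15:
        p=ce[i]+[190,190]; q=cv2.undistortPoints(np.array([[p]]),t['K'],t['d'])[0,0]
        d=t['R'].T@[q[0],q[1],1]; C=-t['R'].T@t['t']; print('cap',p,st[i,4],C+d*(.081-C[2])/d[2])
```

```text
topfull top 76 [0.5219 0.2879 0.1148] [0.51  0.282 0.11 ] [0.536 0.295 0.119]
topfull handle 113 [0.5211 0.285  0.1133] [0.509 0.282 0.09 ] [0.536 0.295 0.119]
topempty top 77 [0.5169 0.1883 0.1149] [0.505 0.182 0.108] [0.528 0.195 0.118]
topempty handle 97 [0.5152 0.1878 0.1144] [0.504 0.182 0.09 ] [0.528 0.195 0.118]
top plate 2538 [ 0.5478 -0.1145] [0.127 0.111] 7.630809307098389
top bar 681 [0.5833 0.2342] [0.16  0.028] 86.02420806884766
top dock 4281 [0.5205 0.2407] [0.169 0.156] 86.90910339355469
sidefull top 73 [0.5252 0.2949 0.1144] [0.513 0.283 0.108] [0.536 0.299 0.117]
sidefull handle 157 [0.5248 0.2963 0.1071] [0.513 0.283 0.09 ] [0.536 0.3   0.117]
sideempty top 69 [0.5183 0.1953 0.1143] [0.505 0.185 0.108] [0.53  0.201 0.117]
sideempty handle 142 [0.5178 0.1965 0.1074] [0.505 0.185 0.09 ] [0.53  0.201 0.117]
side plate 530 [ 0.5485 -0.1212] [0.122 0.1  ] 8.852264404296875
side bar 557 [0.5841 0.2374] [0.163 0.027] 86.10792541503906
side dock 3308 [0.5207 0.2299] [0.195 0.155] 84.65409088134766
cap [203.57317073 202.7804878 ] 82 [0.54971068 0.28622571 0.081     ]
cap [201.6097561  228.91463415] 82 [0.49368986 0.29009428 0.081     ]
```

send_rows:
  increments: [0,0,0.0105,2.35,-1.985,0,0.5,0,0,0.0105,2.35,-1.985,0,0.5,0,0,0.0105,2.35,-1.985,0,0.5,0,0,0.0105,2.35,-1.985,0,0.5,0,0,0.0105,2.35,-1.985,0,0.5,0,0,0.0105,2.35,-1.985,0,0.5,0,0,0.0105,2.35,-1.985,0,0.5,0,0,0.0105,2.35,-1.985,0,0.5,0,0,0.0105,2.35,-1.985,0,0.5,0,0,0.0105,2.35,-1.985,0,0.5,0,0,0.0105,2.35,-1.985,0,0.5,0,0,0.0105,2.35,-1.985,0,0.5,0,0,0.0105,2.35,-1.985,0,0.5,0,0,0.0105,2.35,-1.985,0,0.5,0,0,0.0105,2.35,-1.985,0,0.5,0,0,0.0105,2.35,-1.985,0,0.5,0,0,0,0,0,-1,0.5,0,0,0,0,0,-2,0.5,0,0,0,0,0,-1,0.5,0,0,0,0,0,0,0.5]
  newtons: 40

```text
time: 1.77
position: [0.5201, 0.2892, 0.1874]
tool_rot: [0.035, 0.999, -0.001, -0.003]
ft_force: [0.6, 0.3, 0.2]
grip_width: 0.0434
grip_force: 0.0
```

send_rows:
  increments: [0,0,0,0.2,0,-2,0.5,0,0,0,0,0,-2,0.5,0,0,0,0,0,-2,0.5,0,0,0,0,0,-2,0.5,0,0,0,0,0,-1,0.5,0,0,0,0,0,-0.5,0.5,0,0,0,0,0,0,0.5,0,0,0,0,0,0,0.5]

```text
time: 2.43
position: [0.525, 0.2904, 0.0963]
tool_rot: [0.034, 0.999, 0.0, 0.001]
ft_force: [-0.2, 0.6, -0.7]
grip_width: 0.0434
grip_force: 0.0
```

Run:
```python
from h import *
s=cam('side'); b=cv2.resize(s['image'][190:330,250:400],None,fx=4,fy=4,interpolation=cv2.INTER_CUBIC)
cv2.imwrite('pics/d1.png',b[...,::-1]); o=robot.get_obs(); print(o['position'],o['ft_force'])
```

```text
[0.52534266 0.29039777 0.09665992] [-0.06657612 -0.03137627 -0.18592165]
```

View pics/d1.png

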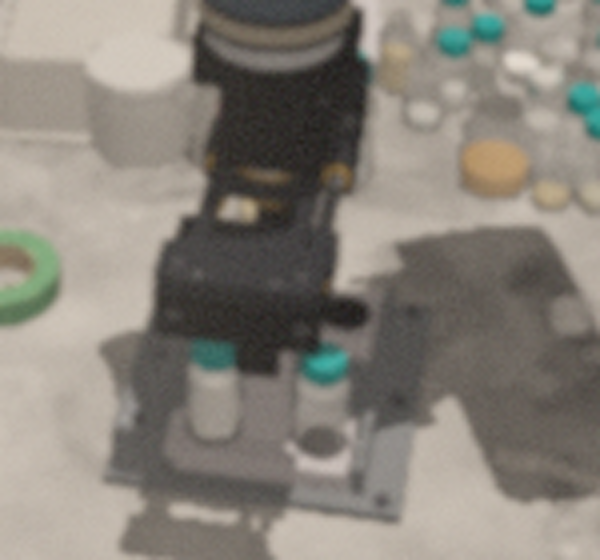

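The finger sits between the two caps (214,355 and 325,362), slightly toward the left one (+x). I'll shift it back 3 mm, lower 4 mm and close.

send_rows:
  increments: [0,0,0,-0.3,0,-0.4,0.5,0,0,0,0,0,0,0,0,0,0,0,0,0,0,0,0,0,0,0,0,0,0,0,0,0,0,0,0,0,0,0,0,0,0,0,0,0,0,0,0,0,0,0,0,0,0,0,0,0]

```text
time: 3.15
position: [0.5217, 0.29, 0.0916]
tool_rot: [0.034, 0.999, 0.0, 0.0]
ft_force: [0.4, 0.9, 0.1]
grip_width: 0.0115
grip_force: 40.0
```

send_rows:
  increments: [0,0,0,0,0,0.05,0,0.0017,0.025,0,0.195,-0.013,0.163,0,0.0017,0.025,0,0.195,-0.013,0.163,0,0.0017,0.025,0,0.195,-0.013,0.163,0,0.0017,0.025,0,0.195,-0.013,0.163,0,0.0017,0.025,0,0.195,-0.013,0.163,0,0.0017,0.025,0,0.195,-0.013,0.163,0,0.0017,0.025,0,0.195,-0.013,0.163,0,0.0017,0.025,0,0.195,-0.013,0.163,0,0.0017,0.025,0,0.195,-0.013,0.163,0,0.0017,0.025,0,0.195,-0.013,0.163,0,0,0,0,0,0,0,0,0,0,0,0,0,0,0]

```text
time: 4.23
position: [0.5412, 0.2884, 0.1077]
tool_rot: [0.034, 0.992, 0.004, -0.125]
ft_force: [-1.1, -0.2, -1.9]
grip_width: 0.0114
grip_force: 40.0
```

Run:
```python
from h import *
s=cam('side'); b=cv2.resize(s['image'][190:330,250:400],None,fx=4,fy=4,interpolation=cv2.INTER_CUBIC)
cv2.imwrite('pics/d2.png',b[...,::-1]); o=robot.get_obs(); print(o['position'],o['ft_force'],o['moment'])
```

```text
[0.54060548 0.28845039 0.10777772] [-0.10577213 -0.40823384 -2.56934117] [-0.00108108 -0.24738205 -0.02126121]
```

View pics/d2.png

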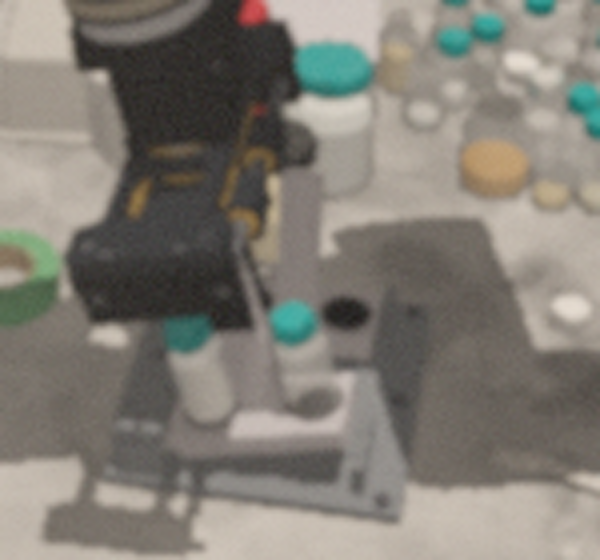

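The lip end is up (350,380), about 14° tilt, and the wrist carries only the caddy's weight, so nothing is jammed. I'll draw it out and lift.

send_rows:
  increments: [0,0,0,-0.3,0.02,0,0,0,0,0,-0.3,0.02,0,0,0,0,0,-0.3,0.02,0,0,0,0,0,-0.3,0.02,0,0,0,0,0,-0.3,0.02,0,0,0,0,0,-0.3,0.02,0,0,0,0,0,-0.3,0.02,0.02,0,0,0,0,-0.3,0.02,0.02,0,0,0,0,-0.2,0.02,0.05,0,0,0,0,0,0,0.2,0,0,0,0,0,0,0.5,0,0,0,0,0,0,1,0,0,0,0,0,0,2,0,0,0,0,0,0,2,0,0,0,0,0,0,2,0,0,0,0,0,0,2,0,0,0,0,0,0,2,0,0,0,0,0,0,2,0,0,0,0,0,0,1,0,0,0,0,0,0,0,0]

```text
time: 5.95
position: [0.5167, 0.2909, 0.2597]
tool_rot: [0.034, 0.992, 0.005, -0.122]
ft_force: [-0.3, -0.0, -2.5]
grip_width: 0.0116
grip_force: 40.0
```

send_rows:
  increments: [-0.0017,-0.025,0,0.18,-0.6,0,0,-0.0017,-0.025,0,0.18,-1.6,0,0,-0.0017,-0.025,0,0.18,-2.4,0,0,-0.0017,-0.025,0,0.18,-2.6,0,0,-0.0017,-0.025,0,0.18,-2.6,0,0,-0.0017,-0.025,0,0.18,-2.6,0,0,-0.0017,-0.025,0,0.18,-2.6,0,0,-0.0017,-0.025,0,0.18,-2.6,0,0,-0.0017,-0.025,0,0.18,-2.6,0,0,-0.0017,-0.025,0,0.18,-2.6,0,0,0,0,0,0.18,-2.6,0,0,0,0,0,0.18,-2.6,0,0,0,0,0,0.18,-2.6,0,0,0,0,0,0.18,-2.6,0,0,0,0,0,0.18,-2.6,0,0,0,0,0,0.18,-2.6,0,0,0,0,0,0.18,-2,0,0,0,0,0,0,-0.6,0,0,0,0,0,0,0,0,0,0,0,0,0,0,0,0]

```text
time: 7.62
position: [0.5448, -0.1188, 0.2554]
tool_rot: [0.035, 0.999, 0.001, -0.001]
ft_force: [-0.3, 0.3, -2.1]
grip_width: 0.0114
grip_force: 40.0
```

Run:
```python
from h import *
s=cam('side'); b=cv2.resize(s['image'][100:260,260:460],None,fx=3.5,fy=3.5,interpolation=cv2.INTER_CUBIC)
cv2.imwrite('pics/d3.png',b[...,::-1]); o=robot.get_obs(); print(o['position'],o['tool_rot'],o['ft_force'])
```

```text
[ 0.5448537  -0.11827348  0.25555526] [ 3.42760412e-02  9.99411490e-01  8.67424514e-04 -1.03677286e-03] [ 0.50434423  0.02332276 -1.95672052]
```

View pics/d3.png

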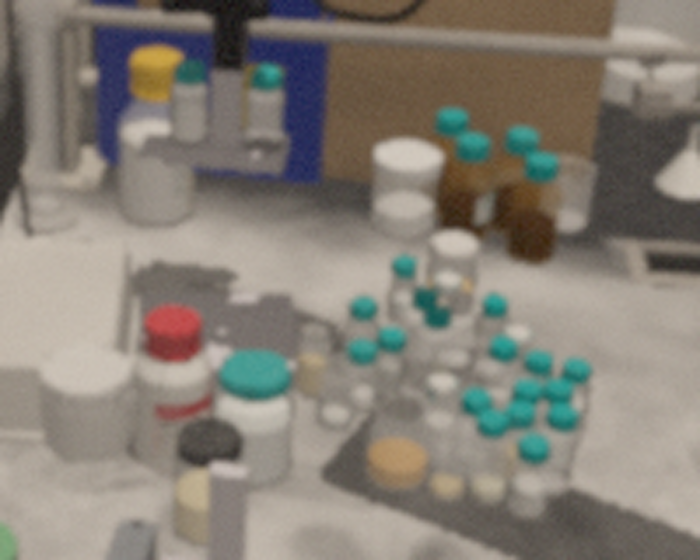

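The caddy hangs upright at (215,140), clear of everything. I'll lower it to about 9 mm above contact.

send_rows:
  increments: [0,0,0,0.3,0.35,-1,0,0,0,0,0,0,-2,0,0,0,0,0,0,-2,0,0,0,0,0,0,-2,0,0,0,0,0,0,-2,0,0,0,0,0,0,-2,0,0,0,0,0,0,-1.5,0,0,0,0,0,0,-0.8,0,0,0,0,0,0,-0.4,0,0,0,0,0,0,0,0,0,0,0,0,0,0,0]

```text
time: 8.58
position: [0.5492, -0.1157, 0.1196]
tool_rot: [0.034, 0.999, -0.0, 0.0]
ft_force: [-0.0, -0.4, -2.5]
grip_width: 0.0117
grip_force: 40.0
```

Lowering to about 3 mm above contact, then creeping.

send_rows:
  increments: [0,0,0,0,0,-0.3,0,0,0,0,0,0,-0.3,0,0,0,0,0,0,-0.2,0,0,0,0,0,0,-0.1,0,0,0,0,0,0,-0.1,0,0,0,0,0,0,0,0,0,0,0,0,0,0,0]

```text
time: 9.17
position: [0.5487, -0.1161, 0.1093]
tool_rot: [0.034, 0.999, 0.0, 0.0]
ft_force: [0.3, 0.8, -2.9]
grip_width: 0.0117
grip_force: 40.0
```

send_rows:
  increments: [0,0,0,0,0,-0.05,0,0,0,0,0,0,-0.05,0,0,0,0,0,0,0,0,0,0,0,0,0,0,0]

```text
time: 9.5
position: [0.5487, -0.116, 0.1082]
tool_rot: [0.034, 0.999, 0.0, -0.0]
ft_force: [-0.5, 0.4, -2.1]
grip_width: 0.0119
grip_force: 40.0
```

send_rows:
  increments: [0,0,0,0,0,-0.05,0,0,0,0,0,0,-0.05,0,0,0,0,0,0,0,0,0,0,0,0,0,0,0]

```text
time: 9.83
position: [0.5488, -0.116, 0.1076]
tool_rot: [0.034, 0.999, -0.0, 0.0]
ft_force: [-1.1, 0.1, 0.8]
grip_width: 0.0118
grip_force: 40.0
```

Contact: the vertical force went from −2.5 to +0.8 N. One more small step, then release.

send_rows:
  increments: [0,0,0,0,0,-0.03,0,0,0,0,0,0,0,0,0,0,0,0,0,0,0.25,0,0,0,0,0,0,0.4,0,0,0,0,0,0,0.5,0,0,0,0,0,0,0.5,0,0,0,0,0,0,0.5]
  newtons: 10

```text
time: 10.42
position: [0.5487, -0.1161, 0.1068]
tool_rot: [0.034, 0.999, 0.0, -0.0]
ft_force: [0.2, -0.1, -0.1]
grip_width: 0.0373
grip_force: 0.0
```

send_rows:
  increments: [0,0,0,0,0,0.5,0.5,0,0,0,0,0,1,0.5,0,0,0,0,0,2,0.5,0,0,0,0,0,2,0.5,0,0,0,0,0,2,0.5,0,0,0,0,0,2,0.5,0,0,0,0,0,2,0.5,0,0,0,0,0,2,0.5,0,0,0,-2,0,0,0.5,0,0,0,-3,0,0,0.5,0,0,0,-3,0,0,0.5,0,0,0,-3,0,0,0.5,0,0,0,0,0,0,0.5]

```text
time: 11.5
position: [0.4322, -0.1139, 0.242]
tool_rot: [0.035, 0.999, 0.001, -0.003]
ft_force: [-0.7, 1.1, 0.0]
grip_width: 0.0435
grip_force: 0.0
```

Run:
```python
from h import *
for n in('side','top'):
    c=cam(n); W=cloud(c); x,y,z=W[...,0],W[...,1],W[...,2]
    for k,x0,x1,y0,y1,z0,z1 in(('full',.5,.6,-.16,-.07,.122,.14),('empty',.46,.58,.14,.235,.108,.125)):
        P=W[(x>x0)&(x<x1)&(y>y0)&(y<y1)&(z>z0)&(z<z1)]
        print(n,k,len(P),np.round(np.median(P,0),4) if len(P) else '')
    im=c['image'][100:260,260:460] if n=='side' else c['image'][110:270,180:430]
    cv2.imwrite(f'pics/f{n}.png',cv2.resize(im,None,fx=3.2,fy=3.2,interpolation=cv2.INTER_CUBIC)[...,::-1])
print(robot.get_obs()['position'])
```

```text
side full 49 [ 0.5509 -0.1109  0.1279]
side empty 67 [0.5181 0.1954 0.114 ]
top full 72 [ 0.5494 -0.1165  0.1308]
top empty 74 [0.5161 0.1885 0.1146]
[ 0.43833381 -0.11611685  0.24302686]
```

View pics/fside.png

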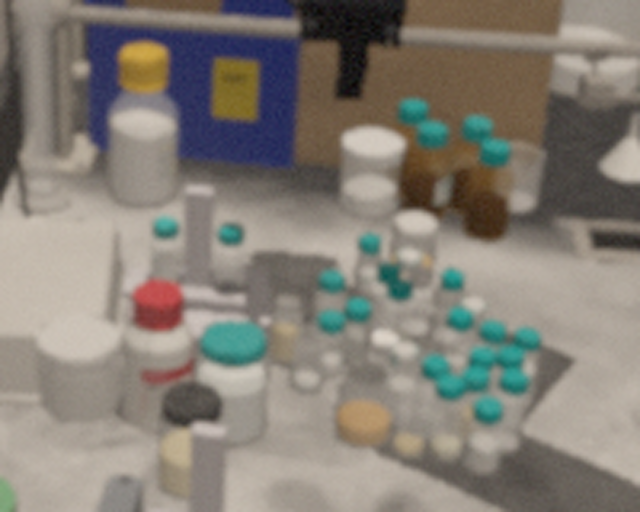

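The loaded caddy stands upright on the plate (handle at 200,235), within about 3 mm of the centre. The empty one has not moved and the arm is clear.

```bash
python3 -c "
from rig import robot
print(robot.hand_in())"
```

```text
the job is handed in; nothing more can be done
None
```

The loaded caddy now stands upright on the cooling plate, about 3 mm from its centre by the last camera check, the empty caddy is still hooked in the dock, and the job is handed in; no verdict came back.

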